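Cap the battery and lay its hold-down bar

TASK

Get the topped-up battery ready for storage: swing its captive filler cap back over the filler neck as far as it goes and screw the cap down clockwise until it is fully tight. Then gently lay the long steel hold-down bar across the battery, centred and flat in the notches of both brackets, and let go of it. Leave the short bar, the bottle and the white cup where they are.

Things in the scene. Friction and masses are not known exactly. Their poses are not given: they have to be found in the camera images.
- battery: Grey battery (case 175 x 148 mm, flat top at z 100 mm) in a dark steel tray 200 x 210 mm, immovable. Origin on the table below the filler neck's axis; tray centre at x = +20 mm; z up. Two dark steel brackets, 42 mm (x) x 16 mm (y), stand at x = 0, y = -90 and +90 mm, with notched tops (see seat). Two terminals, top at z 116 mm, at x = -42, y = +-45 mm.
- neck (a point): Centre of the filler neck's mouth (open neck, 42 mm outside, 31 mm inside, 18 mm high), 118 mm above the table; axes as the battery's.
- pivot (a point): Axis of the upright pivot pin (12 mm thick, top at z 146 mm) of the cap's arm, 75 mm in +x of the neck in the battery's frame; the point is at z 118 mm.
- swing (a joint): Angle (rad) of the flat arm that carries the cap, about the pivot pin: 0 = cap exactly over the neck, at a stop; grows to 1.45 as the cap swings out (at angle s the cap's axis is at x = 75 - 75 cos s, y = 75 sin s mm in the battery's frame). Stays where it is left; rises and sinks with the cap.
- cap (a joint): Turn (rad) of the screw cap: 0 = fully tight, at a stop; grows as it is unscrewed (counterclockwise from above), to 4.6. It climbs 4 mm per rad. Its plug, 25 mm thick and 9 mm long, enters the neck below about 2.2 rad, only with the arm at its stop; above that the arm can swing. Turns stiffly (0.15 N m), stays where it is left.
- cap_top (a point): Centre of the top of the black ribbed screw cap, a round cap 48 mm in diameter and 34 mm high (gripped anywhere round its side). Its top stands at z 156 mm when tight. Its z axis is the screw axis; it turns with the cap.
- seat (a point): Middle between the two bracket notches, at the height of their floors (z 162 mm), over the neck; its y points from bracket to bracket. Each notch is open along y, 30 mm wide in x, between 6 mm thick cheeks that reach z 178 mm. The laid bar passes 6 mm over the tight cap.
- bar: The long hold-down bar: plain steel bar 200 mm long (y), 24 mm wide (x), 20 mm high (z), 0.2 to 0.42 kg, lying on the table. Origin at the centre of its underside.
- short_bar: A bar of the same steel and section, 130 mm long (y): too short to reach both brackets, not to be used. Origin at the centre of its underside. Which of the two bars lies left or right varies.
- bottle: Bystander: amber bottle, 60 mm in diameter, 150 mm high. Origin at its foot.
- tub: Bystander: white plastic cup, 90 mm in diameter, 70 mm high. Origin at its foot.
Not all that is in view belongs to the job. What is shaped like the bar but turquoise is not meant.

How it is judged:
On the way, in this order (a step that is already met when the one before it is completed fails the run):
1. the cap is swung over the neck to its stop (within 0.07 rad), not yet screwed down (value of joint swing below 0.07 rad and value of joint cap above 1 rad), for 0.1 s.
2. the cap is screwed down tight (within 0.15 rad of its stop) over the neck, the bar not yet laid over it (value of joint swing below 0.07 rad and value of joint cap below 0.15 rad and horizontal distance between bar and seat above 0.06 m), for 0.2 s.
At the end, for the whole second after the job is handed in: The cap is over the neck (swing under 0.07 rad) and tight (cap under 0.15 rad); the long bar rests, right way up, in both notches: its origin within 6 mm across, 12 mm along and 4 mm in height of the seat point, in line within 0.06 rad, level within 0.04 rad, at rest (value of joint swing below 0.07 rad and value of joint cap below 0.15 rad and x of bar in the frame of seat between -0.006 and 0.006 m and y of bar in the frame of seat between -0.012 and 0.012 m and z of bar in the frame of seat between -0.004 and 0.004 m and angle between the y axis of bar and the y axis of seat, either way round below 0.06 rad and angle between bar's own z axis and vertical below 0.04 rad and linear speed of bar below 0.01 m/s); the robot touches nothing.
It fails at once if the long bar is dropped (moves faster than 0.6 m/s while no finger touches it) (linear speed of bar above 0.6 m/s and contact force between the fingers and bar below 0.05 N).
It fails at once if the short bar, the bottle or the cup is moved by more than 40 mm (distance of any of short_bar, bottle, tub from where it was at the start of the episode above 0.04 m).
It fails at once if the bottle is tipped (angle between bottle's own z axis and vertical above 0.5 rad).
It also fails if it takes over 72 s, if anything falls off the work surface, if the arm or the gripper's body presses on something with over 40 N, if the wrist force passes 120 N, or if a joint passes its speed limit or range.

ROBOT

A 6-joint arm with a two-finger parallel gripper is mounted at the origin on the work surface. World frame = base frame: x ahead of the robot, y to its left, z up, the work surface at z = 0. Lengths are in m, angles in rad, forces in N, time in s.
With the tool pointing down it reaches from about 0.225 to 0.725 m from the base axis. Payload 3.1 kg.
Tool frame: the origin (TCP) lies at the very end of the fingers, on their centre line; the grasp point (between the pads) lies 19 mm behind it (manip.tcp_to_grasp is the distance from the TCP to the grasp point, in m); z points along the fingers, y is the line along which they close (so a half turn about z gives the same grasp; the last joint's range is limited). The gripper opens to 85 mm and grips with 20 to 120 N. Pads are 22 mm wide; open, the fingers measure 114 mm over their backs; the gripper's body (76 mm by 85 mm) begins 54 mm behind the grasp point. The pads swing forward as they close: fully open they stand 13 mm farther back than shut.
Start: joints at [1.172, 0.048, 0.099, 1.622, 0, 1.443], TCP at [0.14, 0.506, 0.231] pointing down, gripper open.
Joint ranges: [-2.91, 2.91], [-0.99, 1.94], [-1.21, 1.42], [-2.12, 2.29], [-1.49, 1.47], [-3.14, 3.14]. Speed limits (rad/s): [2.79, 2.79, 3.14, 3.14, 3.14, 3.14].

INTERFACE

Orientations are given as a rotation vector (axis times angle).
In Python, from workcell import manip, sensors, grab_frame gives the robot as it stands. Calls block until the motion is done:
- manip.move_pose(position, orientation): joint-space move of the TCP to a pose.
- manip.move_linear(position, orientation=None, max_speed=0.15, guard=None): straight line of the TCP; orientation=None keeps the orientation; max_speed is the mean speed in m/s. With guard (N) it stops when the force on the tool has changed by that much, and returns True; else False.
- manip.set_joints(angles): joint-space move.
- manip.set_gripper(opening): finger opening in m; the grip force is fixed at half the most; returns when the fingers have stopped.
- manip.hold(seconds).
- manip.inverse_kinematics(position, orientation): joint angles nearest the present ones, or None.
- sensors.sense(): the state.
- grab_frame(name): name is "side" or "top"; returns a dict with "frame" (384x512x3 uint8, red, green, blue), "intrinsics" (3x3 intrinsics, pixels), "world_from_camera" (4x4, takes a point from camera to world coordinates). Camera axes: x right, y up, looking along -z (the intrinsics and any distortion apply to the point x, -y, -z); pixel columns grow to the right and rows downward; lengths in m; the calibration is good to about 2 mm. A picture is of the moment at which its call begins. There is no depth.
A pose or a line that the arm cannot do raises manip.MotionError and nothing moves.
- manip.job_done(): hands the job in; it is judged then, once.
The state is a dict: "time_s": time; "joint_positions": joint angles; "qd": joint speeds; "tau": joint torques, N m; "ee_pos": TCP position; "tcp_rot": TCP orientation; "force": force on the tool from outside, world axes, zero at the start; "wrist_torque": the same for the moment, N m; "opening": finger opening in m; "grip_force": force on a finger pad.
Only numpy, scipy, OpenCV 4.12 (cv2) and the standard library are available. Lean on these libraries where they do the work, as an engineer would, in place of code of your own. Each camera call takes 0.05 s, during which the arm holds its last target. There are 200 camera calls.

## Working session

There is one attempt and no reset: what is moved stays moved. The work goes in short steps, each a Python script; the robot and the scene stay as the last script left them, time stands still between calls to the robot, and variables do not carry over. Pictures are saved under pics/ and viewed, at most 14 in all, crops included, and the job is handed in when it is done.

```bash
ls; mkdir -p pics
python3 - <<'E'
from workcell import manip, sensors, grab_frame
import cv2, numpy as np
for n in("top","side"):
    f=grab_frame(n); cv2.imwrite(f"pics/{n}0.png",f["frame"][:,:,::-1]); print(n,f["intrinsics"].tolist(),np.round(f["world_from_camera"],4).tolist(),[k for k in f])
    if 'distortion' in f: print(f['distortion'])
s=sensors.sense(); print(s["time_s"],s["ee_pos"],s["tcp_rot"],s["opening"])
E
```

```text
pics
top [[349.4852958394766, 0.0, 255.97077698487755], [0.0, 349.4852958394766, 190.64334824495864], [0.0, 0.0, 1.0]] [[-0.0243, 0.9954, -0.0931, 0.3367], [-0.9996, -0.0252, -0.0084, -0.0002], [-0.0107, 0.0929, 0.9956, 1.1001], [0.0, 0.0, 0.0, 1.0]] ['frame', 'intrinsics', 'world_from_camera']
side [[445.08529744342337, 0.0, 253.11423618735648], [0.0, 445.08529744342337, 199.41024857029058], [0.0, 0.0, 1.0]] [[0.9781, 0.1455, -0.149, 0.2759], [-0.2081, 0.6629, -0.7192, -0.8063], [-0.0059, 0.7345, 0.6786, 0.8696], [0.0, 0.0, 0.0, 1.0]] ['frame', 'intrinsics', 'world_from_camera']
0.1 [0.14022801 0.50534944 0.23020282] [-0.42397495 -3.11227776  0.00330974] 0.08533048295263876
```

View pics/top0.png

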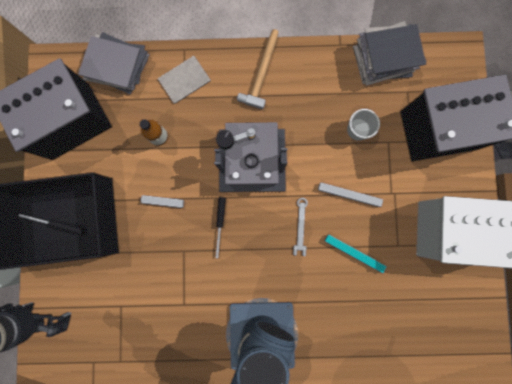

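View pics/side0.png

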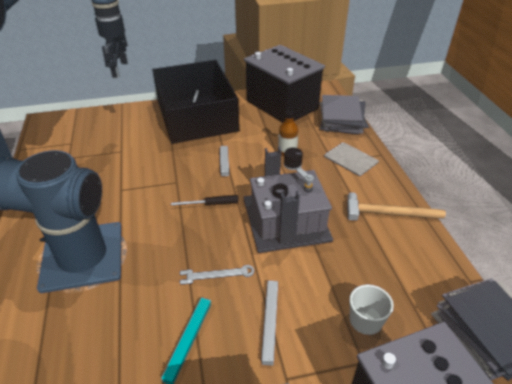

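Two untinted steel bars fit the shape: one at top (350,195), about 65 px long, and one at (162,202), about 42 px long. The turquoise one at (355,253) is a decoy. The bar at (350,195) is the long one. The battery is at (252,158), the neck at (251,160), the cap swung out at (226,139) and the pivot at about (252,132). I'll confirm this in enlarged crops.

```bash
cat > h.py <<'E'
from workcell import manip, sensors, grab_frame
import cv2, numpy as np
from scipy.spatial.transform import Rotation as R
def P(f,p):
    T=np.linalg.inv(f["world_from_camera"]); c=np.atleast_2d(p)@T[:3,:3].T+T[:3,3]
    c=c*[1,-1,-1]; q=c@np.array(f["intrinsics"]).T; return q[:,:2]/q[:,2:]
def ray(f,uv,z):
    uv=np.atleast_2d(uv).astype(float); d=np.c_[uv,np.ones(len(uv))]@np.linalg.inv(f["intrinsics"]).T*[1,-1,-1]
    T=np.array(f["world_from_camera"]); d=d@T[:3,:3].T; o=T[:3,3]
    return o+d*((z-o[2])/d[:,2])[:,None]
def crop(f,x0,y0,w,h,s): return cv2.resize(f["frame"][y0:y0+h,x0:x0+w,::-1],None,fx=s,fy=s,interpolation=cv2.INTER_CUBIC)
def batt(x,y,a,p): # battery frame -> world
    return np.atleast_2d(p)@R.from_euler('z',a).as_matrix().T+[x,y,0]
E
python3 - <<'E'
from h import *
import pickle
t=grab_frame("top");s=grab_frame("side"); pickle.dump((t,s),open("f0.pkl","wb"))
cv2.imwrite("pics/c1.png",crop(t,205,115,90,80,7))
a=crop(t,312,175,76,40,7); b=crop(t,132,182,76,40,7); cv2.imwrite("pics/c2.png",np.vstack([a,b]))
cv2.imwrite("pics/c3.png",crop(s,235,140,105,115,5))
E
```

```text
(no output)
```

View pics/c1.png

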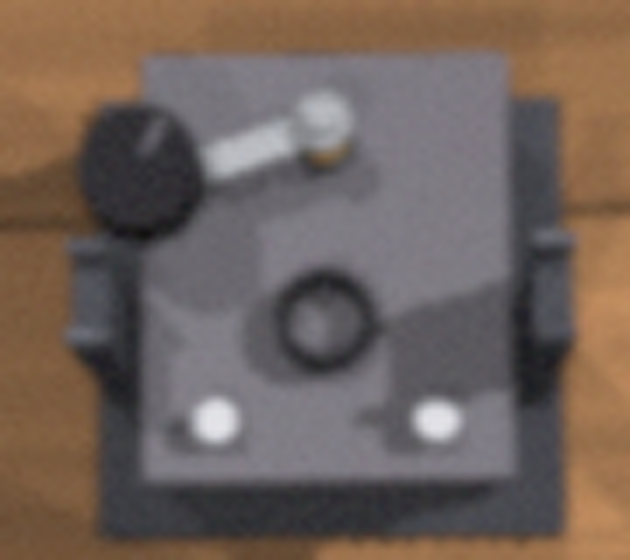

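View pics/c2.png

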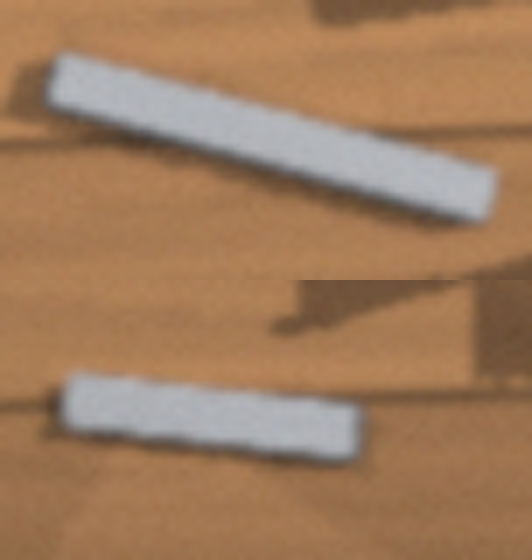

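View pics/c3.png

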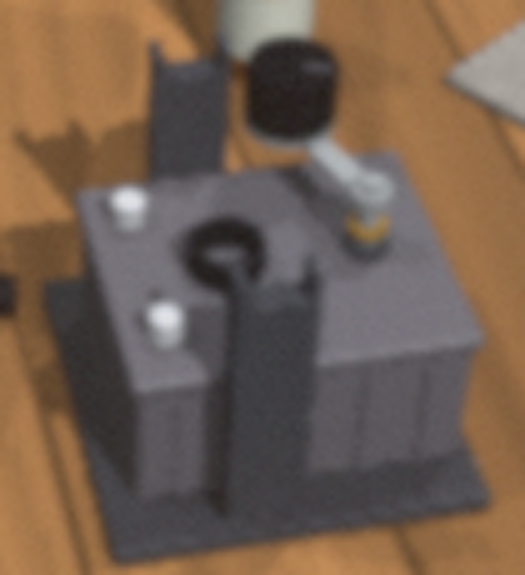

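The upper crop (top image, 350,195) is the long bar: its aspect ratio is about 8:1, against 5:1 for the short one. In the battery crops the neck is at about (325,320), the terminals at (214,420) and (436,420), the pivot at (323,118) and the cap at (143,165). Next I'll fit the poses.

```bash
cat > fit.py <<'E'
from h import *
import pickle
from scipy.optimize import least_squares
t,s=pickle.load(open("f0.pkl","rb"))
u=lambda a,o,k:(np.array(a,float)+.5)/k-.5+np.array(o)
c1=u([(325,320),(214,420),(436,420),(323,116),(86,292),(554,288)],(205,115),7)
m1=np.array([(0,0,118),(-42,45,116),(-42,-45,116),(75,0,146),(0,90,170),(0,-90,170)])/1e3
c3=u([(225,248),(127,193),(165,310),(371,183)],(235,140),5)
m3=np.array([(0,0,118),(-42,45,116),(-42,-45,116),(75,0,146)])/1e3
f=lambda q:np.r_[(P(t,batt(*q[:3],m1))-c1).ravel(),(P(s,batt(*q[:3],m3))-c3).ravel()]
r=least_squares(f,[.5,0,0]); print(r.x.round(4)); print(f(r.x).reshape(-1,2).round(2))
for fr,c,m in((t,c1,m1),(s,c3,m3)):
    print(least_squares(lambda q:(P(fr,batt(*q,m))-c).ravel(),r.x).x.round(4))
ct=u([(143,158)],(205,115),7); cs=u([(293,57)],(235,140),5)
def cp(sw,h): return batt(*r.x,[.075-.075*np.cos(sw),.075*np.sin(sw),h])
g=lambda q:np.r_[(P(t,cp(*q))-ct).ravel(),(P(s,cp(*q))-cs).ravel()]
k=least_squares(g,[1.3,.17]); print("swing,h",k.x,"cap",(k.x[1]-.156)/.004,g(k.x).round(2),cp(*k.x))
b=ray(t,u([(60,52),(497,172),(485,222),(48,104)],(312,175),7),.02)
print(b.round(4).tolist(), b.mean(0), [np.linalg.norm(b[i]-b[i-1]).round(4) for i in range(4)], np.arctan2(*(b[0]+b[3]-b[1]-b[2])[[1,0]]))
E
python3 fit.py
python3 - <<'E'
from h import *
for p in([.55,.06,.15],[.5,0,.14],[.38,-.25,.02]):
  for a in np.arange(-180,180,30):
    q=manip.inverse_kinematics(p,(R.from_euler('z',a,degrees=True)*R.from_rotvec([np.pi,0,0])).as_rotvec()); print(a,None if q is None else np.round(q,2)[[0,5]],end=' ')
  print()
E
```

```text
[ 0.517   0.0199 -0.0245]
[[ 0.07 -0.45]
 [ 0.09  0.01]
 [ 0.05 -0.03]
 [ 0.15  0.29]
 [ 0.42  0.13]
 [ 0.26  0.57]
 [ 0.17 -1.8 ]
 [ 0.25  0.7 ]
 [-0.25  0.27]
 [ 0.13 -0.8 ]]
[ 0.5173  0.0204 -0.0202]
[ 0.5164  0.0184 -0.038 ]
swing,h [1.24230989 0.17458157] cap 4.645393572735669 [-0.7   0.37  0.14 -0.02] [[0.56951909 0.08966853 0.17458157]]
[[0.4597, -0.1909, 0.02], [0.4015, -0.3809, 0.02], [0.3797, -0.3743, 0.02], [0.4366, -0.1846, 0.02]] [ 0.41937514 -0.28268088  0.02      ] [np.float64(0.0239), np.float64(0.1987), np.float64(0.0228), np.float64(0.1981)] 1.2764618764367692
-180 [-0.01 -0.01] -150 [-0.01 -0.54] -120 [-0.01 -1.06] -90 [-0.01 -1.58] -60 [-0.01 -2.11] -30 [-0.01 -2.63] 0 [-0.01  3.13] 30 [-0.01  2.61] 60 [-0.01  2.08] 90 [-0.01  1.56] 120 [-0.01  1.03] 150 [-0.01  0.51] 
-180 [-0.13 -0.13] -150 [-0.13 -0.66] -120 [-0.13 -1.18] -90 [-0.13 -1.7 ] -60 [-0.13 -2.23] -30 [-0.13 -2.75] 0 [-0.13  3.01] 30 [-0.13  2.48] 60 [-0.13  1.96] 90 [-0.13  1.44] 120 [-0.13  0.91] 150 [-0.13  0.39] 
-180 [-0.73 -0.73] -150 [-0.73 -1.25] -120 [-0.73 -1.78] -90 [-0.73 -2.3 ] -60 [-0.73 -2.82] -30 [-0.73  2.94] 0 [-0.73  2.41] 30 [-0.73  1.89] 60 [-0.73  1.36] 90 [-0.73  0.84] 120 [-0.73  0.32] 150 [-0.73 -0.21]
```

```bash
cat >> h.py <<'E'
B=(.517,.0200,-.022)
def ori(a): return (R.from_euler('z',a)*R.from_rotvec([np.pi,0,0])).as_rotvec()
def stat(l=''):
    s=sensors.sense(); print(l,round(s["time_s"],2),np.round(s["ee_pos"],4),"F",np.round(s["force"],1),"M",np.round(s["wrist_torque"],2),"op",round(s["opening"],4),"j6",round(s["joint_positions"][5],2)); return s
E
python3 - <<'E'
from h import *
manip.set_gripper(0)
def rod(s,T,z,r=.050):
    p=batt(*B,[.075-r*np.cos(s)+T*np.sin(s), r*np.sin(s)+T*np.cos(s), z])[0]
    y=np.array([np.sin(s),np.cos(s)]); a=np.arctan2(y[0],-y[1])+B[2]
    return p,ori(a)
manip.move_pose(*rod(1.24,.050,.24)); stat()
manip.move_linear(*rod(1.24,.050,.141),guard=8); stat()
for s in np.r_[1.24:.05:7j,-.06,-.12]:
    g=manip.move_linear(*rod(s,.0345,.141),guard=15,max_speed=.1); stat(f"{s:.2f} {g}")
    if g: break
f=grab_frame("top"); cv2.imwrite("pics/d1.png",crop(f,205,115,90,80,7))
E
```

```text
3.27 [0.6241 0.0824 0.2402] F [ 0.5 -0.1 -0.1] M [-0.06  0.02  0.04] op -0.0003 j6 1.28
 4.08 [0.6249 0.0815 0.1422] F [ 0.8  0.5 -0. ] M [-0.02 -0.02  0.07] op -0.0002 j6 1.28
1.24 False 4.38 [0.6107 0.0765 0.1428] F [ 0.4 -0.5 -0.6] M [0.02 0.03 0.05] op 0.0001 j6 1.28
1.04 False 4.73 [0.5986 0.0789 0.1416] F [-0.2  0.1 -0.4] M [ 0.02 -0.02 -0.04] op 0.0002 j6 1.09
0.84 False 5.08 [0.5863 0.0788 0.1411] F [0.3 0.2 0.7] M [-0.01  0.04  0.  ] op 0.0002 j6 0.89
0.65 False 5.43 [0.5744 0.0764 0.141 ] F [ 0.4  0.7 -0.1] M [ 0.    0.   -0.04] op -0.0 j6 0.69
0.45 False 5.78 [0.5632 0.0718 0.141 ] F [ 0.3  0.2 -0.1] M [ 0.02  0.05 -0.03] op 0.0 j6 0.48
0.25 False 6.13 [0.5533 0.065  0.141 ] F [0.4 0.1 0.3] M [-0.04  0.01 -0.  ] op -0.0002 j6 0.27
0.05 False 6.48 [0.5448 0.0565 0.141 ] F [ 0.  -0.6  0.5] M [-0.    0.08 -0.04] op 0.0002 j6 0.06
-0.06 False 6.74 [0.5409 0.0511 0.141 ] F [-0.1 -0.7  0.4] M [-0.04 -0.03  0.01] op 0.0 j6 -0.06
-0.12 False 6.99 [0.5393 0.0488 0.141 ] F [1.2 2.7 0.4] M [ 0.55 -0.19 -0.03] op -0.0002 j6 -0.13
```

View pics/d1.png

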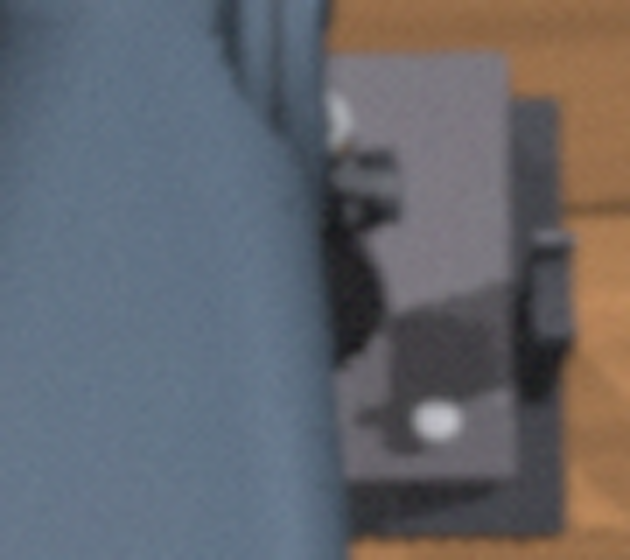

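The arm now sits near the neck, and the force is starting to rise at the stop (cap edge at about (360,290)). I'll push until the force is clear, back off, and look at the cap from both cameras.

Run:
```python
from h import *
p=np.array(sensors.sense()["ee_pos"]); d=batt(0,0,B[2],[0,1,0])[0]
print(manip.move_linear(p-d*.010,max_speed=.03,guard=8)); stat()
q=np.array(sensors.sense()["ee_pos"])
manip.move_linear(q+d*.025); manip.move_linear(q+d*.025+[0,0,.10])
c=batt(*B,[0,0,.25])[0]; manip.set_gripper(.085)
manip.move_pose([.5,.2,.26],ori(np.radians(-25)+B[2])) ; stat()
a=grab_frame("top");b=grab_frame("side")
import pickle; pickle.dump((a,b),open("f1.pkl","wb"))
cv2.imwrite("pics/d2.png",np.hstack([cv2.resize(crop(a,205,115,80,80,5),(400,400)),crop(b,240,150,80,80,5)]))
for h in(.170,.172,.174): print(h,P(a,[*c[:2],h]),P(b,[*c[:2],h]))
```

```text
True
 7.3 [0.5398 0.048  0.1408] F [ 2.1  4.  -0.1] M [ 0.93 -0.41 -0.  ] op -0.0003 j6 -0.14
 11.23 [0.5    0.1999 0.2599] F [ 0.2  0.4 -0.2] M [-0.02  0.02 -0.04] op 0.0849 j6 -2.43
0.17 [[250.57388968 156.34794474]] [[280.49767637 171.6162593 ]]
0.172 [[250.55450533 156.20638186]] [[280.52660741 170.98964595]]
0.174 [[250.53503876 156.06421858]] [[280.55560969 170.36148949]]
```

View pics/d2.png

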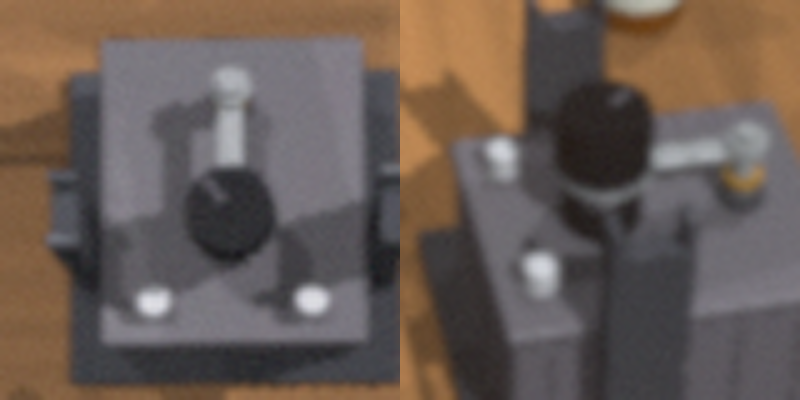

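The cap sits over the neck: top view (230,209), arm straight, and height about 0.172, which gives cap ≈ 4 rad. Now I'll grip it and screw it down.

Run:
```python
from h import *
a=np.radians(-25)+B[2]
c=batt(*B,[0,0,0])[0]
manip.move_pose(c+[0,0,.23],ori(a)); stat()
print(manip.move_linear(c+[0,0,.137],guard=8)); stat()
manip.set_gripper(.04); s=stat("grip"); print(s["grip_force"])
z=.137; n=0
while n<9:
    n+=1; d=.5; a-=d; z-=.004*d
    manip.move_linear(c+[0,0,z],ori(a)); s=stat(f"{n*.5}")
    if s["wrist_torque"][2]>.55 or abs(s["force"][2])>25: break
```

```text
12.09 [0.5171 0.0205 0.2303] F [ 0.5 -0.   0.4] M [ 0.02 -0.03  0.  ] op 0.0853 j6 -2.77
False
 12.86 [0.5176 0.0206 0.138 ] F [1.7 0.4 0.2] M [-0.02 -0.01  0.01] op 0.0853 j6 -2.77
grip 13.29 [0.5175 0.0198 0.1381] F [-0.8 -1.4  3.1] M [-0.11  0.1  -0.1 ] op 0.0469 j6 -2.77
60.891748666763306
0.5 13.94 [0.5176 0.0202 0.1359] F [-0.9  1.9  5.1] M [0.29 0.   0.05] op 0.0465 j6 -2.28
1.0 14.59 [0.5177 0.0199 0.134 ] F [-0.2  0.2  5.3] M [ 0.11 -0.03 -0.09] op 0.0464 j6 -1.78
1.5 15.24 [0.5178 0.0199 0.1319] F [-1.   1.2  5.1] M [ 0.13 -0.09 -0.07] op 0.0468 j6 -1.28
2.0 15.89 [0.5178 0.0199 0.1299] F [-0.8  0.4  5.2] M [ 0.11 -0.08 -0.02] op 0.0466 j6 -0.78
2.5 16.54 [0.5178 0.0199 0.1278] F [-0.3  0.6  6.1] M [ 0.09 -0.12 -0.04] op 0.0466 j6 -0.28
3.0 17.19 [0.5178 0.0199 0.1258] F [0.2 0.2 4.7] M [ 0.14 -0.15 -0.01] op 0.0467 j6 0.22
3.5 17.84 [0.5178 0.0199 0.1238] F [-0.6  1.2  3.8] M [ 0.18 -0.2  -0.01] op 0.0465 j6 0.72
4.0 18.49 [0.5178 0.0204 0.1221] F [-1.1  0.8  6.9] M [ 0.09 -0.01  1.65] op 0.0468 j6 1.22
```

Run:
```python
from h import *
p=np.array(sensors.sense()["ee_pos"]); a=R.from_rotvec(sensors.sense()["tcp_rot"])
manip.move_linear([.5175,.02,.122],(R.from_euler('z',-.15)*a).as_rotvec()); stat("extra")
manip.set_gripper(.085); stat("open")
manip.move_linear([.5175,.02,.25])
ba=1.2765; b=np.array([.4194,-.2827,0])
manip.move_pose(b+[0,0,.15],ori(ba)); stat()
f=grab_frame("side"); e=np.array([np.cos(ba),np.sin(ba),0])*.1
cap=crop(f,240,150,80,80,5); bar=crop(f,230,260,80,120,5)
def dot(im,q,o):
    for w in q: cv2.circle(im,tuple(int(v) for v in ((w-o+.5)*5)),3,(0,0,255),1)
dot(cap,P(f,[[.5175,.02,.156]]),[240,150])
dot(bar,P(f,[b+e+[0,0,.02],b-e+[0,0,.02]]),[230,260])
cap=cv2.copyMakeBorder(cap,0,200,0,0,cv2.BORDER_CONSTANT); cv2.imwrite("pics/e1.png",np.hstack([cap,bar]))
```

```text
extra 18.78 [0.518  0.0193 0.1224] F [-1.  -2.6  5.8] M [-0.44 -0.09  0.64] op 0.0466 j6 1.36
open 19.25 [0.5171 0.0201 0.1214] F [-0.1  0.8  0.2] M [ 0.   -0.01 -0.  ] op 0.0848 j6 1.37
 21.51 [ 0.42   -0.2821  0.1503] F [0.5 0.6 0.5] M [ 0.03  0.04 -0.01] op 0.0852 j6 1.14
```

View pics/e1.png

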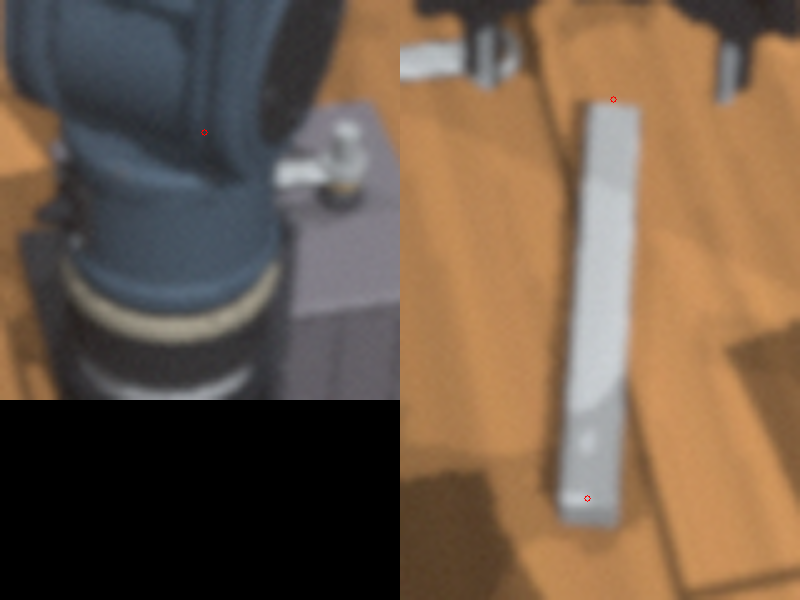

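The marks match the bar's ends (613,99)/(587,498), so its pose is good; the arm hides the cap here. Now I'll pick up the bar.

Run:
```python
from h import *
ba=1.2765; b=np.array([.4194,-.2827,0])
manip.set_gripper(.05)
print(manip.move_linear(b+[0,0,.003],guard=6,max_speed=.08)); stat("down")
manip.set_gripper(.01); s=stat("grip")
print(s["grip_force"])
manip.move_linear(b+[0,0,.03],max_speed=.06); stat("lift")
manip.move_linear(b+[0,0,.26],max_speed=.15); s=stat("up")
t=grab_frame("top"); f=grab_frame("side")
print(P(f,[b+[0,0,.26]]),P(f,[[.5175,.02,.156]]))
cv2.imwrite("pics/g1.png",np.hstack([crop(f,240,150,80,80,5),cv2.resize(crop(t,205,115,80,80,5),(400,400))]))
```

```text
False
down 23.99 [ 0.4198 -0.283   0.0036] F [ 0.7  0.9 -0.2] M [0.04 0.   0.  ] op 0.0502 j6 1.14
grip 24.34 [ 0.42   -0.2831  0.0037] F [0.8 1.  3.5] M [ 0.03 -0.12  0.01] op 0.0226 j6 1.14
62.05275535583496
lift 24.94 [ 0.4195 -0.2828  0.0302] F [ 0.3  0.  -4.3] M [ 0.01  0.01 -0.01] op 0.0224 j6 1.14
up 26.62 [ 0.419  -0.2824  0.2588] F [-0.2  0.1 -4. ] M [-0.01 -0.06 -0.01] op 0.0226 j6 1.14
[[272.29923566 243.13736307]] [[280.49061271 175.93234351]]
```

View pics/g1.png

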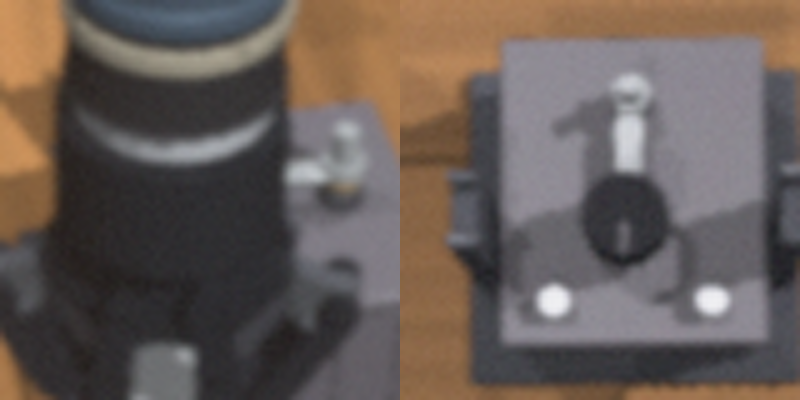

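The cap is tight: it is centred in the top view (625,217), its mark has turned about 3.8 rad and the stop torque was clear. Now I'll carry the bar over and lay it.

Run:
```python
from h import *
c=np.array([.5176,.0200,0]); o=ori(np.pi/2+B[2])
manip.move_linear(c+[0,0,.27],o,max_speed=.15); stat()
manip.move_linear(c+[0,0,.205],max_speed=.08); s=stat()
p=np.array(s["ee_pos"]); print("rot err",(R.from_rotvec(s["tcp_rot"])*R.from_rotvec(o).inv()).as_rotvec().round(4))
t=grab_frame("top"); f=grab_frame("side")
cv2.imwrite("pics/k1.png",np.hstack([crop(t,205,115,80,80,5),crop(f,240,150,80,80,5)]))
```

```text
29.0 [0.5175 0.0194 0.27  ] F [-0.7  0.8 -4. ] M [0.01 0.03 0.01] op 0.0224 j6 1.5
 29.96 [0.518  0.02   0.2057] F [ 0.3  0.5 -4.1] M [-0.04  0.    0.01] op 0.0225 j6 1.5
rot err [-0.0001 -0.0013 -0.    ]
```

View pics/k1.png

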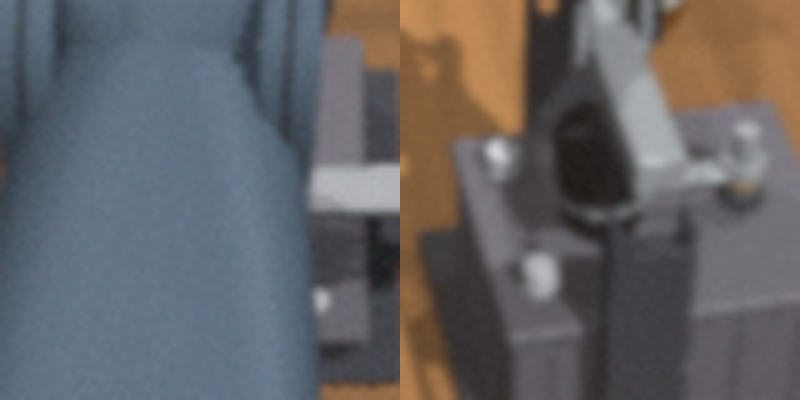

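Run:
```python
from h import *
t=grab_frame("top"); f=grab_frame("side")
B2=(.5180,.0200,-.022)
bar=batt(*B2,[[sx*.012,-.1,z] for sx in(-1,1) for z in(.202,.222)])
br=batt(*(.5176,.02,-.022),[[x,y,.178] for x in(-.021,.021) for y in(-.098,-.082)])
im=crop(f,265,150,80,80,7)
for q,col in((bar,(0,0,255)),(br,(0,255,0))):
    for w in P(f,q): cv2.circle(im,tuple(int(v) for v in ((w-[265,150]+.5)*7)),3,col,1)
cv2.imwrite("pics/k2.png",im)
```

```text
(no output)
```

View pics/k2.png

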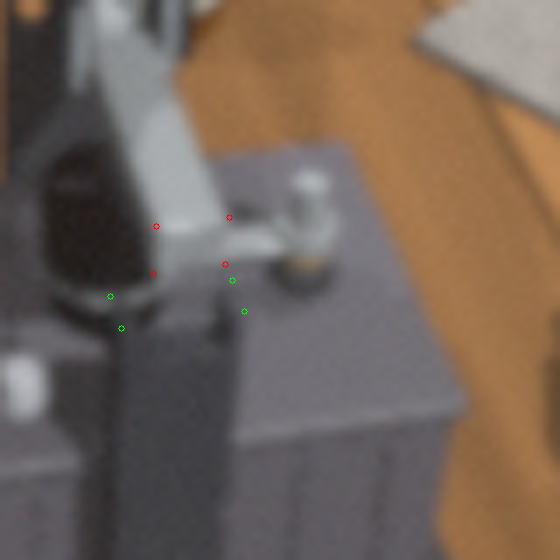

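Red marks match the bar's end at (158–226, 220–270). The near bracket sits about 1 mm to the −x side of the model, so I'll adjust slightly and descend with the guard on.

Run:
```python
from h import *
c=np.array([.5170,.0200,0]); o=ori(np.pi/2-.027)
manip.move_linear(c+[0,0,.190],o,max_speed=.05); stat()
for z in (.178,.170,.1640):
    g=manip.move_linear(c+[0,0,z],max_speed=.03,guard=4); stat(f"{z} {g}")
    if g: break
```

```text
30.61 [0.5164 0.0201 0.1891] F [ 0.5  0.6 -4.9] M [-0.   -0.03  0.02] op 0.0226 j6 1.51
0.178 False 31.16 [0.5169 0.02   0.1778] F [-0.5 -0.1 -2.9] M [ 0.04 -0.03  0.  ] op 0.0225 j6 1.51
0.17 False 31.57 [0.5167 0.02   0.1696] F [-0.2 -1.  -3.6] M [-0.02 -0.08  0.03] op 0.0224 j6 1.51
0.164 True 31.82 [0.5178 0.0199 0.1657] F [-0.3 -0.6  5.3] M [ 0.01 -0.07  0.03] op 0.0224 j6 1.51
```

Run:
```python
from h import *
manip.set_gripper(.05); stat("open")
p=np.array(sensors.sense()["ee_pos"])
manip.move_linear([p[0],p[1],.28],max_speed=.1)
manip.move_pose([.35,.30,.28],ori(np.pi/2)); stat()
t=grab_frame("top"); f=grab_frame("side")
cv2.imwrite("pics/z1.png",np.hstack([crop(t,205,115,80,80,5),crop(f,240,150,80,80,5)]))
```

```text
open 32.2 [0.5157 0.0201 0.1627] F [ 0.8 -0.2  0.1] M [ 0.02 -0.08 -0.02] op 0.0498 j6 1.51
 34.75 [0.3506 0.2995 0.2798] F [ 0.4 -0.1  0.1] M [ 0.08  0.03 -0.02] op 0.0499 j6 2.13
```

View pics/z1.png

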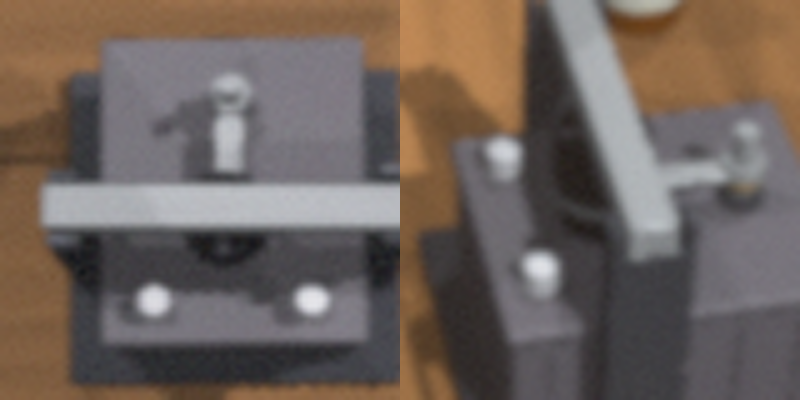

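The bar lies in both notches (top row ~205, end at x=42 against the bracket at ~48; side-view near end at (655,235) on the bracket). The cap is tight beneath it.

```bash
python3 -c "
from workcell import manip
print(manip.job_done())"
```

```text
the job is handed in; nothing more can be done
None
```

I handed the job in at about 35 s of the 72 s limit: the cap is over the neck and screwed down to its stop, and the long bar lies in both bracket notches with the gripper clear; no verdict was returned.

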